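# Rock the pump plungers in the guide block and set out the worn one

## Task

One of the three used pump plungers standing in the steel guide block is worn and loose in its bore. Find it by feel: hold a plunger by its shank and rock it side to side along the row, to the left and then to the right, gently, with only a few newtons, because the fits score if they are forced. Draw the loose one out and stand it upright, fully down, in any socket of the red no-go stand without dropping it; the two sound ones must finish down in their bores, and leave the things round about alone.

Things in the scene. Friction and masses are not known exactly. Their poses are not given: they have to be found in the camera images.
- guide_block: steel block fixed to the bench, 56 x 160 x 54 mm on a foot 84 x 206 mm; three bores in a row 55 mm apart, 14 mm wide, 49 mm deep; seat rings 57 mm above the bench. Origin: centre of its underside; y along the row to the left. Rocked at the grip point with 4 N a sound plunger gives 1 to 1.5 mm each way, the worn one over 3 mm. By leverage the bore bears 3 times the side push: 20 N there scores it
- plunger_a: used pump plunger, steel, upright, about 130 g, free in its bore, collar on the seat ring (it drags there; eased 1 to 2 mm up it rocks freely). All three look alike, any may be the worn one. Origin: centre of the collar's underside, z up its axis. Shank 16 mm wide, 6 to 58 mm above the origin; collar 28 x 6 mm; stem below 45 mm long, tapered foot, 13.4 mm wide if sound, 9 mm if worn
- plunger_b: another used pump plunger, steel, upright, about 130 g, free in its bore, collar on the seat ring (it drags there; eased 1 to 2 mm up it rocks freely). All three look alike, any may be the worn one. Origin: centre of the collar's underside, z up its axis. Shank 16 mm wide, 6 to 58 mm above the origin; collar 28 x 6 mm; stem below 45 mm long, tapered foot, 13.4 mm wide if sound, 9 mm if worn
- plunger_c: third used pump plunger, steel, upright, about 130 g, free in its bore, collar on the seat ring (it drags there; eased 1 to 2 mm up it rocks freely). All three look alike, any may be the worn one. Origin: centre of the collar's underside, z up its axis. Shank 16 mm wide, 6 to 58 mm above the origin; collar 28 x 6 mm; stem below 45 mm long, tapered foot, 13.4 mm wide if sound, 9 mm if worn
- shank_a (a point): the point on plunger_a's axis at which to grip the 16 mm shank, 36 mm above the collar's underside; z up
- shank_b (a point): the point on plunger_b's axis at which to grip the 16 mm shank, 36 mm above the collar's underside; z up
- shank_c (a point): the point on plunger_c's axis at which to grip the 16 mm shank, 36 mm above the collar's underside; z up
- bore_1 (a point): one of the guide block's three bores: its centre at the height of the raised seat the collar rests on (57 mm above the bench); y along the row of bores, z up
- bore_2 (a point): one of the guide block's three bores: its centre at the height of the raised seat the collar rests on (57 mm above the bench); y along the row of bores, z up
- bore_3 (a point): one of the guide block's three bores: its centre at the height of the raised seat the collar rests on (57 mm above the bench); y along the row of bores, z up
- no_go_stand: red-painted no-go stand fixed to the bench, 56 x 130 mm and 55 mm high on a dark foot 84 x 176 mm, with three empty sockets 45 mm apart in a row along its y. Origin: centre of its underside
- socket_1 (a point): one of the no-go stand's three sockets: its centre at the stand's top face (55 mm above the bench); 12.2 mm in diameter, 50 mm deep, so that only a worn stem goes in; y along the row, z up
- socket_2 (a point): one of the no-go stand's three sockets: its centre at the stand's top face (55 mm above the bench); 12.2 mm in diameter, 50 mm deep, so that only a worn stem goes in; y along the row, z up
- socket_3 (a point): one of the no-go stand's three sockets: its centre at the stand's top face (55 mm above the bench); 12.2 mm in diameter, 50 mm deep, so that only a worn stem goes in; y along the row, z up
- fluid_jar: small brown jar with black lid, 46 mm across, 71 mm high; loose bystander; origin: centre of its underside
- micrometer: outside micrometer lying flat, 59 x 145 x 28 mm; loose bystander; origin under its middle
- indicator: digital dial indicator in a turned steel holder, 64 x 51 x 136 mm; loose bystander; origin: centre of its underside
- lap_pot: low steel dish of lapping paste, 67 mm across, 30 mm high; loose bystander; origin: centre of its underside

How it is judged:
By the outcome, as a careful person would: the job done as asked, in the order asked, and still so for the second after the job is handed in, with the robot touching nothing.
It also fails if it takes over 64 s, if anything falls off the work surface, if the arm or the gripper's body presses on something with over 40 N, if the wrist force passes 120 N, or if a joint passes its speed limit or range.

## Robot

A 6-joint arm with a two-finger parallel gripper is mounted at the origin on a cart in front of the work surface, level with it; the furniture and walls round the work are solid. World frame = base frame: x ahead of the robot, y to its left, z up, the work surface at z = 0. Lengths are in m, angles in rad, forces in N, time in s.
With the tool pointing down it reaches from about 0.425 to 0.95 m from the base axis. Payload 3.5 kg.
Tool frame: the origin (TCP) lies midway between the tips of the shut fingers; the grasp point (between the pads) lies 19 mm behind it; z points along the fingers, y is the direction in which the jaws open and shut (so a half turn about z gives the same grasp; the last joint's range is limited). The gripper opens to 85 mm and grips with 20 to 120 N. Pads are 22 mm wide; open, the fingers measure 114 mm over their backs; the gripper's body (76 mm by 85 mm) begins 54 mm behind the grasp point. The pads swing forward as they close: fully open they stand 13 mm farther back than shut.
Start: joints at [1.101, 0.286, 1.577, -0, 1.279, -0.15], TCP at [0.212, 0.641, 0.231] pointing down, gripper open.
Joint ranges: [-2.77, 2.77], [-0.9, 2.22], [0.21, 2.48], [-1.53, 4.67], [0.24, 2.81], [-2.84, 2.84]. Speed limits (rad/s): [2.79, 2.79, 3.14, 3.14, 3.14, 3.14].

## Interface

Orientations are given as a unit quaternion [x, y, z, w].
In Python, from plant import * gives the robot as it stands.
- The arm moves only by the shell command python3 -m jog 'ROWS' [FORCE]. ROWS is a JSON object of lists of equal length, an entry for each row: "travel": the shift along the world's x, y, z in mm, a list of three; "dr": the turn, a rotation vector about the world's x, y, z in degrees, a list of three; "jaw": the closure in counts, from 0 (fully open) to 255 (shut). In form: {"travel": [[x, y, z], ...], "dr": [[wx, wy, wz], ...], "jaw": [jaw, ...]}. A call has 1 to 5 rows; each row shifts and turns the commanded pose from where the row before left it; what a row does not reach is not made up. A row lasts 1/12 s, in which the tool goes at most 41.7 mm and 7.16 degrees, less where a joint would pass 70% of its speed; a pose out of reach is approached as far as the arm can. A call is refused whole if a number of a shift passes 41.7 or a number of a turn 7.16, either way. A call with a gripper value outside its range is refused whole. The fingers move at their own pace and stop on an object; FORCE is the grip in N (left out, the last holds). Time passes only in rows, so rows that do not move let the fingers close. It gives the time, the measured TCP pose, the force and the opening at its end, in the units of the state.
- get_state(): the state, without advancing time (a new reading comes with each control period).
- read_camera(name): name is "scene" or "top" or "wrist"; returns the picture (480x640x3 uint8, red, green, blue); there is no depth.
- camera_info(name): a dict with "K" (3x3 intrinsics, pixels), "k1" (the pictures are not rectified: a ray, as slopes to the right and down, at radius r is drawn at 1 + k1 r^2 times it, then the intrinsics apply), "R" (3x3) and "t" (3): a world point X has camera coordinates R X + t; the wrist camera has in their place "mount" (4x4, takes a point from camera to tool coordinates, whose origin is the TCP and whose axes are the flange's). Camera axes: x right, y down, z forward; pixel columns grow to the right and rows downward; lengths in m; the calibration is good to about 2 mm. A picture is of the moment at which its call begins: read the wrist's pose just before it. camera_info takes no time and is no camera call.
- sign_off(): hands the job in, once; it reports no verdict.
The state is a dict: "time": time; "qpos": joint angles; "dq": joint speeds; "joint_efforts": joint torques, N m; "eef_pos": TCP position; "tcp_rot": TCP orientation; "contact_force": force on the tool from outside, world axes, zero at the start; "wrist_torque": the same for the moment, N m; "opening": opening from 0.0 (shut) to 1.0 (fully open).
Only numpy, scipy, OpenCV 4.12 (cv2) and the standard library are available. Lean on these libraries where they do the work, as an engineer would, in place of code of your own. Each camera call takes 0.05 s, during which the arm holds its last target. There are 200 camera calls.

## Working session

There is one attempt and no reset: what is moved stays moved. The work goes in short steps, Python scripts to look and compute and a shell command to move; the robot and the scene stay as the last step left them, time stands still between calls to the robot, and variables do not carry over. Pictures are saved under pics/ and viewed, about 8 in all and at most 12, crops included, and the job is handed in when it is done.

```bash
mkdir -p pics; cat > h.py <<'E'
from plant import *
import numpy as np, cv2
from scipy.spatial.transform import Rotation as Ro
def snap(name,fn=None):
    s=get_state(); im=read_camera(name)
    if fn: cv2.imwrite('pics/'+fn,cv2.cvtColor(im,cv2.COLOR_RGB2BGR))
    return s,im
def cam(name,s=None):
    c=camera_info(name); K=np.array(c['K'])
    if 'mount' in c:
        T=np.eye(4);T[:3,:3]=Ro.from_quat(s['tcp_rot']).as_matrix();T[:3,3]=s['eef_pos']
        M=T@np.array(c['mount']);R=M[:3,:3].T;t=-R@M[:3,3]
    else: R=np.array(c['R']);t=np.array(c['t'])
    return K,c['k1'],R,t
def ray(name,uv,s=None):
    K,k1,R,t=cam(name,s)
    d=cv2.undistortPoints(np.array([[uv]],float),K,np.array([k1,0,0,0.]))[0,0]
    return -R.T@t, R.T@np.array([d[0],d[1],1])
def onz(name,uv,z,s=None):
    o,d=ray(name,uv,s); return o+d*(z-o[2])/d[2]
def proj(name,X,s=None):
    K,k1,R,t=cam(name,s)
    return cv2.projectPoints(np.array(X,float).reshape(-1,3),cv2.Rodrigues(R)[0],t,K,np.array([k1,0,0,0.]))[0][:,0]
E
python3 - <<'E'
from h import *
s,a=snap('top'); _,b=snap('scene')
cv2.imwrite('pics/t.png',a[:,:,::-1]);cv2.imwrite('pics/s.png',b[:,:,::-1])
print(s)
for n in('top','scene'):
    K,k,R,t=cam(n);print(n,K.tolist(),k,-R.T@t,R[2])
E
```

```text
{'time': 0.0, 'qpos': array([ 1.10105824e+00,  2.87202416e-01,  1.57815922e+00, -1.60519024e-05,
        1.27857158e+00, -1.50026766e-01]), 'dq': array([ 0.00028084,  0.00125545, -0.00172201, -0.00092237,  0.00027726,
        0.001294  ]), 'joint_efforts': array([-1.39627227e-04, -4.05987096e+01, -2.92625356e+01, -6.29195529e-05,
        5.82048131e-03, -8.69891380e-06]), 'eef_pos': array([0.21184573, 0.64021752, 0.22993228]), 'tcp_rot': array([ 1.59173307e-01,  9.87249963e-01, -1.11688154e-03, -3.49555862e-04]), 'contact_force': array([-0.82358023,  0.12885652, -0.10888184]), 'wrist_torque': array([ 0.08134518, -0.01664093, -0.02486777]), 'opening': 0.9991510562804394}
top [[444.81581339820656, 0.0, 318.9580096337003], [0.0, 444.81581339820656, 238.9282770372894], [0.0, 0.0, 1.0]] 0.009670200150123045 [0.48988074 0.03552221 1.11921303] [ 0.06637527 -0.00298286 -0.99779027]
scene [[574.8142288206524, 0.0, 309.4157164470393], [0.0, 574.8142288206524, 246.58552276226328], [0.0, 0.0, 1.0]] 0.02095820518068034 [ 0.16136846 -0.75752333  0.75335508] [ 0.3712802   0.70754723 -0.60127192]
```

View pics/t.png

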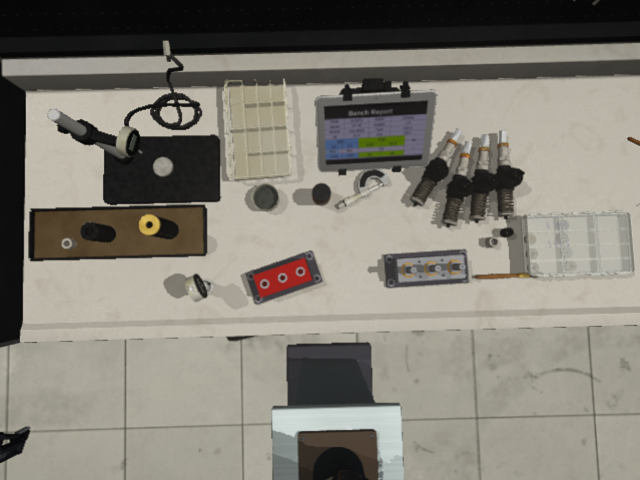

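View pics/s.png

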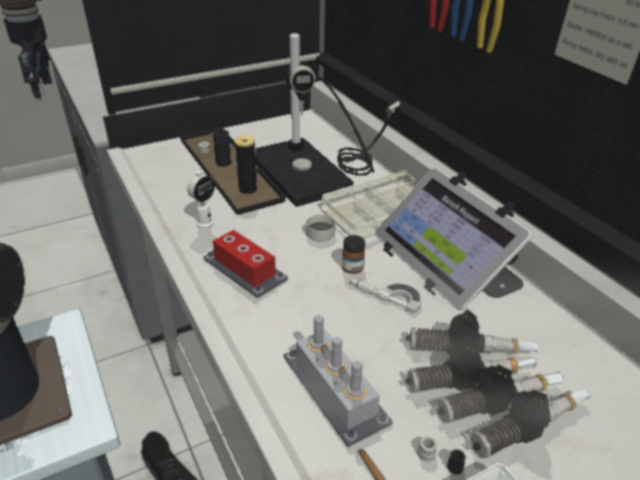

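```bash
python3 - <<'E'
from h import *
a=cv2.imread('pics/t.png');b=cv2.imread('pics/s.png')
c1=cv2.resize(a[240:310,370:480],None,fx=5,fy=5,interpolation=cv2.INTER_CUBIC)
c2=cv2.resize(a[240:310,235:330],None,fx=4,fy=4,interpolation=cv2.INTER_CUBIC)
o=np.zeros((600,800,3),np.uint8)
o[:350,:550]=c1; o[:240,-0+560:800]=c2[:240,:240]
c3=cv2.resize(b[300:420,280:400],None,fx=2,fy=2); o[355:595,0:240]=c3
cv2.imwrite('pics/c.png',o)
# red mask sockets
hsv=cv2.cvtColor(a,cv2.COLOR_BGR2HSV)
m=((hsv[...,1]>150)&((hsv[...,0]<8)|(hsv[...,0]>172))).astype(np.uint8); m[:240]=0;m[310:]=0;m[:,:235]=0;m[:,330:]=0
cs=max(cv2.findContours(m,0,1)[0],key=cv2.contourArea); print(cv2.minAreaRect(cs))
box=cv2.boxPoints(cv2.minAreaRect(cs));P=np.array([onz('top',p,.055) for p in box]);print(P,P.mean(0))
hole=((cv2.drawContours(np.zeros_like(m),[cs],-1,1,-1))&(1-m))
n,_,st,ce=cv2.connectedComponentsWithStats(hole)
for i in range(1,n):
  if st[i,4]>8: print(ce[i],st[i,4],onz('top',ce[i],.055))
E
```

```text
((282.2318420410156, 277.16973876953125), (23.806381225585938, 54.91823196411133), 70.90650939941406)
[[0.47934922 0.19345839 0.055     ]
 [0.51854456 0.06865939 0.055     ]
 [0.46444253 0.05154418 0.055     ]
 [0.42554379 0.17597411 0.055     ]] [0.47197003 0.12240902 0.055     ]
[299.84722222 271.25      ] 72 [0.48473672 0.08016016 0.055     ]
[282.27631579 277.48684211] 76 [0.4711348 0.1224049 0.055    ]
[264.29487179 283.53846154] 78 [0.45803206 0.16552511 0.055     ]
```

View pics/c.png

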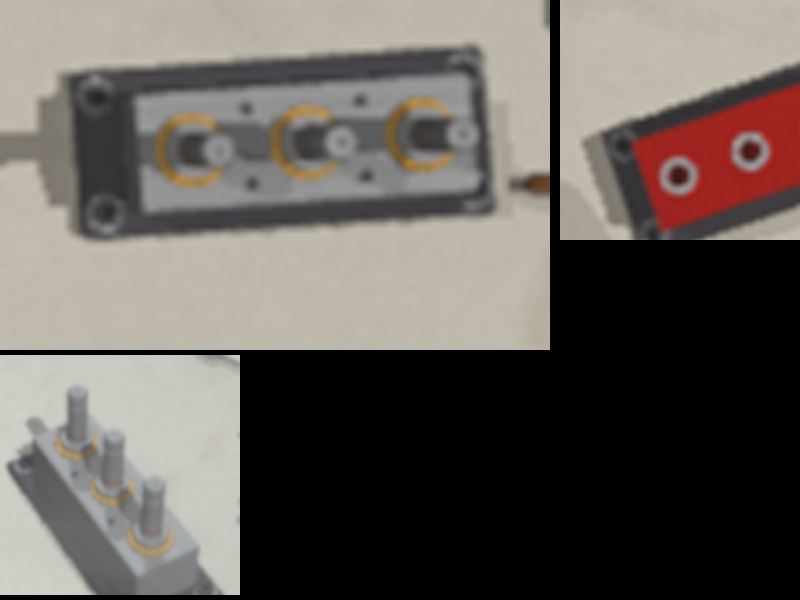

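```bash
python3 - <<'E'
from h import *
f=lambda x,y:(x/5+370-.4,y/5+240-.4)
for p,q in zip([(190,150),(309,142),(424,135)],[(219,150),(341,142),(463,134)]): print(onz('top',f(*p),.057),onz('top',f(*q),.115))
# scene view tips
g=lambda x,y:(x/2+280-.25,(y-355)/2+300-.25)
for q in [(78,388),(115,434),(154,482)]: print(onz('scene',g(*q),.115))
for q in [(76,444),(112,490),(151,538)]: print(onz('scene',g(*q),.057))
s=get_state();R=Ro.from_quat(s['tcp_rot']).as_matrix();print(R, camera_info('wrist')['mount'])
E
```

```text
[ 0.48124981 -0.17657142  0.057     ] [ 0.4813462  -0.17803729  0.115     ]
[ 0.48342285 -0.23336361  0.057     ] [ 0.48336278 -0.23307285  0.115     ]
[ 0.48517979 -0.28822012  0.057     ] [ 0.48538367 -0.28809524  0.115     ]
[ 0.48363023 -0.1765638   0.115     ]
[ 0.48493516 -0.23355755  0.115     ]
[ 0.48643957 -0.28803973  0.115     ]
[ 0.4802682  -0.18103741  0.057     ]
[ 0.48228418 -0.23728776  0.057     ]
[ 0.48518772 -0.2916601   0.057     ]
[[-9.49302210e-01  3.14363331e-01 -1.00490896e-03]
 [ 3.14364756e-01  9.49300244e-01 -1.96156376e-03]
 [ 3.37316605e-04 -2.17802478e-03 -9.99997571e-01]] [[ 1.05672229e-03 -9.66236666e-01 -2.57654009e-01  6.54783991e-02]
 [ 9.99999252e-01  8.62372090e-04  8.67310265e-04  3.10589140e-05]
 [-6.15833352e-04 -2.57654733e-01  9.66236855e-01 -1.42823653e-01]
 [ 0.00000000e+00  0.00000000e+00  0.00000000e+00  1.00000000e+00]]
```

```bash
A='{"travel":[[18.2,-32.5,0],[18.2,-32.5,0],[18.2,-32.5,0],[18.2,-32.5,0]],"dr":[[0,0,-2.9],[0,0,-2.9],[0,0,-2.9],[0,0,-2.9]],"jaw":[0,0,0,0]}' ; true
python3 -m jog '{"travel":[[18.2,-32.5,0],[18.2,-32.5,0],[18.2,-32.5,0],[18.2,-32.5,0]],"dr":[[0,0,-2.9],[0,0,-2.9],[0,0,-2.9],[0,0,-2.9]],"jaw":[0,0,0,0]}'
python3 -m jog '{"travel":[[18.2,-32.5,0],[18.2,-32.5,0],[18.2,-32.5,0],[18.2,-32.5,0]],"dr":[[0,0,-2.9],[0,0,-2.9],[0,0,-2.9],[0,0,-2.9]],"jaw":[0,0,0,0]}'
python3 -m jog '{"travel":[[18.2,-32.5,0],[18.2,-32.5,0],[18.2,-32.5,0],[18.2,-32.5,0]],"dr":[[0,0,-2.9],[0,0,-2.9],[0,0,-2.9],[0,0,-2.9]],"jaw":[0,0,0,0]}'
python3 -m jog '{"travel":[[4.3,-35.7,0],[4.3,-35.7,0],[4.3,-35.7,0],[4.3,-35.7,0]],"dr":[[0,0,-2.9],[0,0,-2.9],[0,0,-2.9],[0,0,-2.9]],"jaw":[0,0,0,0]}'
python3 -m jog '{"travel":[[4.3,-35.7,0],[4.3,-35.7,0],[4.3,-35.7,0],[4.3,-35.7,0]],"dr":[[0,0,-2.9],[0,0,-2.9],[0,0,-2.9],[0,0,-2.9]],"jaw":[0,0,0,0]}'
python3 -m jog '{"travel":[[4.3,-35.7,0],[4.3,-35.7,0],[4.3,-35.7,0],[4.3,-35.7,0],[0,0,0]],"dr":[[0,0,-2.9],[0,0,-2.9],[0,0,-2.9],[0,0,-2.9],[0,0,0]],"jaw":[0,0,0,0,0]}'
```

```text
time: 0.43
eef_pos: [0.2851, 0.5092, 0.2305]
tcp_rot: [0.259, 0.966, -0.001, -0.0]
contact_force: [1.7, 0.6, 0.5]
opening: 1.002
time: 0.77
eef_pos: [0.358, 0.379, 0.2309]
tcp_rot: [0.355, 0.935, -0.0, -0.0]
contact_force: [0.8, 0.2, -0.5]
opening: 1.002
time: 1.1
eef_pos: [0.4308, 0.249, 0.231]
tcp_rot: [0.448, 0.894, -0.0, -0.0]
contact_force: [0.1, 0.1, -0.0]
opening: 1.0
time: 1.43
eef_pos: [0.4473, 0.1063, 0.2309]
tcp_rot: [0.536, 0.844, -0.0, -0.0]
contact_force: [1.1, -0.0, 0.0]
opening: 0.998
time: 1.77
eef_pos: [0.4645, -0.0365, 0.231]
tcp_rot: [0.619, 0.785, -0.0, -0.0]
contact_force: [1.0, 0.2, -0.3]
opening: 1.0
time: 2.18
eef_pos: [0.4822, -0.1828, 0.2311]
tcp_rot: [0.697, 0.717, -0.001, 0.001]
contact_force: [0.3, 1.1, 0.0]
opening: 1.002
```

```bash
python3 - <<'E'
from h import *
s,im=snap('wrist','w1.png')
print(s['eef_pos'])
for p in [(.482,-.1777),(.484,-.2332),(.4858,-.2880)]: print(proj('wrist',[(*p,.115),(*p,.057)],s).round(0).tolist())
E
```

```text
[ 0.48219403 -0.18283252  0.2310641 ]
[[317.0, 221.0], [317.0, 207.0]]
[[318.0, 290.0], [318.0, 265.0]]
[[318.0, 350.0], [318.0, 317.0]]
```

View pics/w1.png

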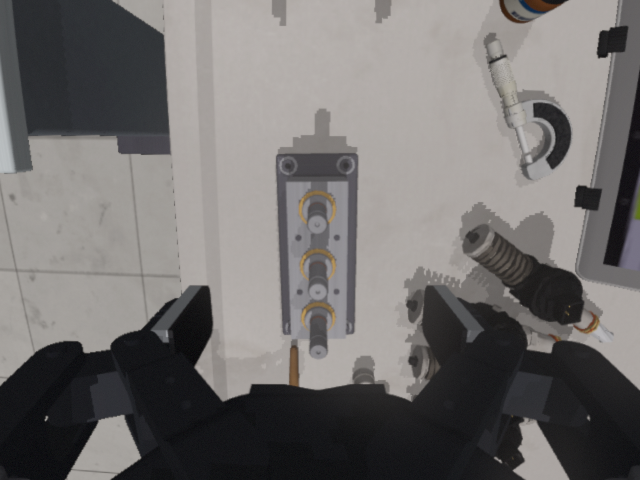

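```bash
python3 -m jog '{"travel":[[0,2,-37],[0,1.8,-37],[0,0,-37],[0,0,-30],[0,0,-14]],"dr":[[0,0,0],[0,0,0],[0,0,0],[0,0,0],[0,0,0]],"jaw":[100,150,150,150,150]}' 20
python3 -m jog '{"travel":[[0,0,0],[0,0,0],[0,0,0],[0,0,0]],"dr":[[0,0,0],[0,0,0],[0,0,0],[0,0,0]],"jaw":[190,190,190,190]}'
python3 - <<'E'
from h import *
s,im=snap('wrist','w2.png'); print(s['eef_pos'],s['opening'],s['contact_force'])
cv2.imwrite('pics/w2c.png',cv2.resize(im[150:400,200:440,::-1],None,fx=2.4,fy=2.4))
for p in [(.482,-.179),(.484,-.2345)]: print(proj('wrist',[(*p,.115),(*p,.057)],s).round(0).tolist())
E
```

```text
time: 2.65
eef_pos: [0.4789, -0.1706, 0.0714]
tcp_rot: [0.694, 0.72, -0.001, -0.004]
contact_force: [0.7, -0.4, -0.8]
opening: 0.415
time: 2.98
eef_pos: [0.4836, -0.1742, 0.0784]
tcp_rot: [0.694, 0.72, 0.0, 0.002]
contact_force: [0.1, -0.0, 0.1]
opening: 0.255
[ 0.48355162 -0.17420029  0.07842294] 0.25464664284231237 [ 0.11691687 -0.01358854  0.14375143]
[[313.0, 351.0], [314.0, 284.0]]
[[314.0, 473.0], [314.0, 378.0]]
```

View pics/w2c.png

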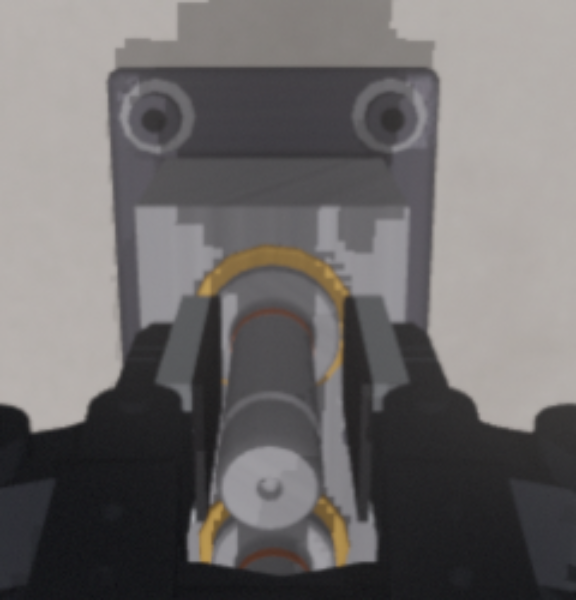

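```bash
python3 -m jog '{"travel":[[-1.5,-5,-3],[0,0,0],[0,0,0],[0,0,0]],"dr":[[0,0,0],[0,0,0],[0,0,0],[0,0,0]],"jaw":[190,190,198,198]}' 20
python3 -m jog '{"travel":[[0,0,0],[0,0,0],[0,0,0]],"dr":[[0,0,0],[0,0,0],[0,0,0]],"jaw":[203,203,203]}'
python3 -m jog '{"travel":[[0,0,0],[0,0,0],[0,0,0]],"dr":[[0,0,0],[0,0,0],[0,0,0]],"jaw":[207,207,207]}'
```

```text
time: 3.37
eef_pos: [0.4806, -0.179, 0.0735]
tcp_rot: [0.694, 0.72, 0.0, 0.0]
contact_force: [0.0, 0.3, 0.1]
opening: 0.218
time: 3.62
eef_pos: [0.4808, -0.1789, 0.0734]
tcp_rot: [0.694, 0.72, 0.0, 0.0]
contact_force: [0.3, -0.6, -1.0]
opening: 0.206
time: 3.87
eef_pos: [0.481, -0.1789, 0.0735]
tcp_rot: [0.694, 0.72, 0.0, 0.0]
contact_force: [1.4, -0.1, 0.2]
opening: 0.186
```

```bash
python3 -m jog '{"travel":[[0.8,0,0],[0,0,0],[0,0,0]],"dr":[[0,0,0],[0,0,0],[0,0,0]],"jaw":[209,209,209]}'
python3 -m jog '{"travel":[[0,0,0],[0,0,0],[0,0,0]],"dr":[[0,0,0],[0,0,0],[0,0,0]],"jaw":[212,212,212]}'
python3 -m jog '{"travel":[[0,0,0],[0,0,0],[0,0,0]],"dr":[[0,0,0],[0,0,0],[0,0,0]],"jaw":[225,225,225]}'
```

```text
time: 4.12
eef_pos: [0.4814, -0.1789, 0.0734]
tcp_rot: [0.694, 0.72, -0.0, -0.0]
contact_force: [0.4, 0.4, 1.1]
opening: 0.184
time: 4.37
eef_pos: [0.4814, -0.1789, 0.0735]
tcp_rot: [0.694, 0.72, -0.0, -0.0]
contact_force: [-1.6, -0.7, 2.0]
opening: 0.178
time: 4.62
eef_pos: [0.4815, -0.1789, 0.0735]
tcp_rot: [0.694, 0.72, -0.0, -0.0]
contact_force: [-0.6, 1.0, 3.5]
opening: 0.18
```

```bash
python3 -m jog '{"travel":[[0,0,1],[0,0,1],[0,0,0],[0,0,0]],"dr":[[0,0,0],[0,0,0],[0,0,0],[0,0,0]],"jaw":[225,225,225,225]}'
python3 -m jog '{"travel":[[0,0,0]],"dr":[[0,0,0]],"jaw":[225]}'
python3 -m jog '{"travel":[[0,0.5,0],[0,0,0]],"dr":[[0,0,0],[0,0,0]],"jaw":[225,225]}'
python3 -m jog '{"travel":[[0,0.5,0],[0,0,0]],"dr":[[0,0,0],[0,0,0]],"jaw":[225,225]}'

```

```text
time: 4.95
eef_pos: [0.4814, -0.1787, 0.075]
tcp_rot: [0.694, 0.72, 0.0, -0.0]
contact_force: [1.1, -0.2, -1.9]
opening: 0.182
time: 5.03
eef_pos: [0.4814, -0.1787, 0.075]
tcp_rot: [0.694, 0.72, 0.0, -0.0]
contact_force: [1.0, -0.8, -1.4]
opening: 0.181
time: 5.2
eef_pos: [0.4814, -0.1785, 0.0752]
tcp_rot: [0.694, 0.72, -0.0, 0.0]
contact_force: [0.8, -1.8, -2.1]
opening: 0.18
time: 5.37
eef_pos: [0.4815, -0.1782, 0.0753]
tcp_rot: [0.694, 0.72, -0.0, 0.0]
contact_force: [0.3, -3.6, -3.0]
opening: 0.176
```

```bash
python3 -m jog '{"travel":[[0,0.3,0],[0,0,0]],"dr":[[0,0,0],[0,0,0]],"jaw":[225,225]}'
python3 -m jog '{"travel":[[0,-1,0],[0,0,0]],"dr":[[0,0,0],[0,0,0]],"jaw":[225,225]}'
python3 -m jog '{"travel":[[0,-0.8,0],[0,0,0]],"dr":[[0,0,0],[0,0,0]],"jaw":[225,225]}'
python3 -m jog '{"travel":[[0,-0.6,0],[0,0,0]],"dr":[[0,0,0],[0,0,0]],"jaw":[225,225]}'

```

```text
time: 5.53
eef_pos: [0.4815, -0.1781, 0.0754]
tcp_rot: [0.694, 0.72, -0.0, 0.001]
contact_force: [0.5, -4.5, -3.4]
opening: 0.179
time: 5.7
eef_pos: [0.4815, -0.1784, 0.0754]
tcp_rot: [0.694, 0.72, 0.0, -0.0]
contact_force: [1.3, -1.8, -1.6]
opening: 0.181
time: 5.87
eef_pos: [0.4814, -0.1788, 0.0753]
tcp_rot: [0.694, 0.72, 0.0, -0.001]
contact_force: [-0.6, 0.2, -0.7]
opening: 0.181
time: 6.03
eef_pos: [0.4814, -0.1792, 0.0752]
tcp_rot: [0.694, 0.72, 0.0, -0.001]
contact_force: [0.9, 0.1, -1.6]
opening: 0.18
```

```bash
python3 -m jog '{"travel":[[0,-0.5,0],[0,0,0]],"dr":[[0,0,0],[0,0,0]],"jaw":[225,225]}'
python3 -m jog '{"travel":[[0,-0.5,0],[0,0,0]],"dr":[[0,0,0],[0,0,0]],"jaw":[225,225]}'
python3 -m jog '{"travel":[[0,-0.5,0],[0,0,0]],"dr":[[0,0,0],[0,0,0]],"jaw":[225,225]}'

```

```text
time: 6.2
eef_pos: [0.4814, -0.1795, 0.0752]
tcp_rot: [0.694, 0.72, 0.001, -0.001]
contact_force: [1.1, 3.0, -0.9]
opening: 0.176
time: 6.37
eef_pos: [0.4814, -0.1798, 0.0752]
tcp_rot: [0.694, 0.72, 0.001, -0.001]
contact_force: [1.0, 5.5, 0.2]
opening: 0.18
time: 6.53
eef_pos: [0.4815, -0.1803, 0.0752]
tcp_rot: [0.694, 0.72, 0.001, -0.001]
contact_force: [1.7, 5.5, 0.3]
opening: 0.177
```

```bash
python3 -m jog '{"travel":[[0,1,0],[0,1,0],[0,0,-1],[0,0,-1],[0,0,0]],"dr":[[0,0,0],[0,0,0],[0,0,0],[0,0,0],[0,0,0]],"jaw":[225,225,225,225,225]}'
python3 -m jog '{"travel":[[0,0,0],[0,0,0],[0,0,0],[0,0,0]],"dr":[[0,0,0],[0,0,0],[0,0,0],[0,0,0]],"jaw":[195,160,150,150]}'
python3 -m jog '{"travel":[[0.5,-14,0],[0.5,-14,0],[0.5,-14,0],[0.4,-13.5,0],[0,0,0]],"dr":[[0,0,0],[0,0,0],[0,0,0],[0,0,0],[0,0,0]],"jaw":[150,150,150,150,150]}'
python3 -m jog '{"travel":[[0,0,0],[0,0,0],[0,0,0]],"dr":[[0,0,0],[0,0,0],[0,0,0]],"jaw":[195,203,203]}'
python3 - <<'E'
from h import *
s,im=snap('wrist','w3.png'); print(s['eef_pos'],s['opening'],s['contact_force'])
cv2.imwrite('pics/w3c.png',cv2.resize(im[150:400,200:440,::-1],None,fx=2.4,fy=2.4))
E
```

```text
time: 6.95
eef_pos: [0.4816, -0.1798, 0.0735]
tcp_rot: [0.694, 0.72, -0.0, 0.0]
contact_force: [0.1, 1.6, 0.6]
opening: 0.18
time: 7.28
eef_pos: [0.4814, -0.1796, 0.0733]
tcp_rot: [0.694, 0.72, -0.0, 0.0]
contact_force: [-0.2, 0.3, 0.0]
opening: 0.414
time: 7.7
eef_pos: [0.4838, -0.2385, 0.0738]
tcp_rot: [0.695, 0.719, -0.0, 0.001]
contact_force: [0.3, 0.3, 0.2]
opening: 0.411
time: 7.95
eef_pos: [0.4832, -0.2346, 0.0731]
tcp_rot: [0.694, 0.72, 0.0, -0.0]
contact_force: [0.5, 1.3, -0.4]
opening: 0.203
[ 0.4832033  -0.23458105  0.07311089] 0.20263354212508072 [ 0.4767932   1.277759   -0.40700874]
```

View pics/w3c.png

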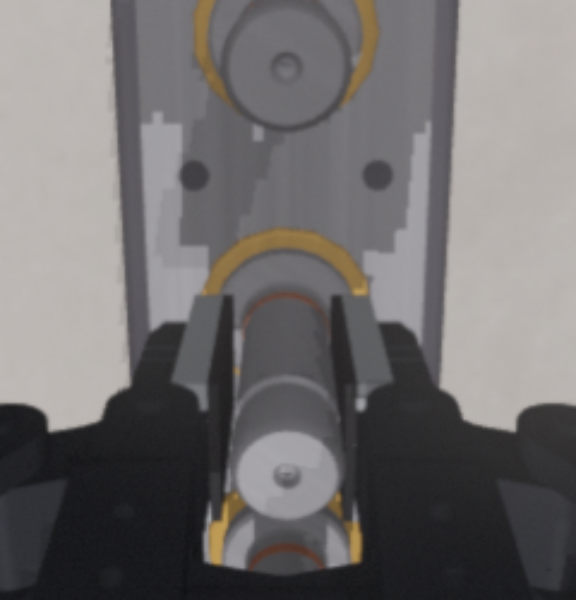

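The second plunger is centred between the pads (shank at about (287,400) in the crop) and the first stands seated behind it. Next I grip, ease it up and rock it.

```bash
python3 -m jog '{"travel":[[0,0,0],[0,0,0],[0,0,0],[0,0,0]],"dr":[[0,0,0],[0,0,0],[0,0,0],[0,0,0]],"jaw":[208,212,225,225]}'
python3 -m jog '{"travel":[[0,0,1],[0,0,1],[0,0,0],[0,0,0]],"dr":[[0,0,0],[0,0,0],[0,0,0],[0,0,0]],"jaw":[225,225,225,225]}'
python3 -m jog '{"travel":[[0,0.6,0],[0,0,0]],"dr":[[0,0,0],[0,0,0]],"jaw":[225,225]}'
python3 -m jog '{"travel":[[0,0.5,0],[0,0,0]],"dr":[[0,0,0],[0,0,0]],"jaw":[225,225]}'

```

```text
time: 8.33
eef_pos: [0.4834, -0.2345, 0.0733]
tcp_rot: [0.694, 0.72, 0.0, -0.0]
contact_force: [0.5, 0.5, -0.4]
opening: 0.18
time: 8.67
eef_pos: [0.4832, -0.2349, 0.0752]
tcp_rot: [0.694, 0.72, -0.0, -0.0]
contact_force: [1.2, -0.7, -1.3]
opening: 0.182
time: 8.83
eef_pos: [0.4832, -0.2342, 0.0752]
tcp_rot: [0.694, 0.72, -0.0, -0.0]
contact_force: [-0.2, -1.0, -2.3]
opening: 0.185
time: 9.0
eef_pos: [0.4833, -0.2338, 0.0753]
tcp_rot: [0.694, 0.72, -0.0, -0.0]
contact_force: [0.7, 0.2, -1.6]
opening: 0.179
```

```bash
python3 -m jog '{"travel":[[0,0.5,0],[0,0,0]],"dr":[[0,0,0],[0,0,0]],"jaw":[225,225]}'
python3 -m jog '{"travel":[[0,0.5,0],[0,0,0]],"dr":[[0,0,0],[0,0,0]],"jaw":[225,225]}'
python3 -m jog '{"travel":[[0,0.5,0],[0,0,0]],"dr":[[0,0,0],[0,0,0]],"jaw":[225,225]}'

```

```text
time: 9.17
eef_pos: [0.4834, -0.2332, 0.0753]
tcp_rot: [0.694, 0.72, -0.0, -0.0]
contact_force: [0.3, -0.1, -1.8]
opening: 0.181
time: 9.33
eef_pos: [0.4834, -0.2328, 0.0753]
tcp_rot: [0.694, 0.72, 0.0, -0.0]
contact_force: [-0.2, 1.0, -1.0]
opening: 0.183
time: 9.5
eef_pos: [0.4833, -0.2322, 0.0753]
tcp_rot: [0.694, 0.72, -0.0, -0.0]
contact_force: [0.7, -1.3, -1.1]
opening: 0.181
```

```bash
python3 -m jog '{"travel":[[0,0.5,0],[0,0,0]],"dr":[[0,0,0],[0,0,0]],"jaw":[225,225]}'
python3 -m jog '{"travel":[[0,0.5,0],[0,0,0]],"dr":[[0,0,0],[0,0,0]],"jaw":[225,225]}'
python3 -m jog '{"travel":[[0,0.5,0],[0,0,0]],"dr":[[0,0,0],[0,0,0]],"jaw":[225,225]}'

```

```text
time: 9.67
eef_pos: [0.4834, -0.2319, 0.0754]
tcp_rot: [0.694, 0.72, -0.0, 0.0]
contact_force: [-0.1, -0.2, -1.8]
opening: 0.18
time: 9.83
eef_pos: [0.4834, -0.2317, 0.0754]
tcp_rot: [0.694, 0.72, -0.0, 0.0]
contact_force: [0.1, -0.9, -3.0]
opening: 0.177
time: 10.0
eef_pos: [0.4834, -0.2315, 0.0754]
tcp_rot: [0.694, 0.72, -0.001, 0.001]
contact_force: [-0.3, -3.3, -1.8]
opening: 0.179
```

```bash
python3 -m jog '{"travel":[[0,-1.2,0],[0,-1.2,0],[0,-1.2,0],[0,-1,0],[0,0,0]],"dr":[[0,0,0],[0,0,0],[0,0,0],[0,0,0],[0,0,0]],"jaw":[225,225,225,225,225]}'
python3 -m jog '{"travel":[[0,-0.8,0],[0,0,0]],"dr":[[0,0,0],[0,0,0]],"jaw":[225,225]}'
python3 -m jog '{"travel":[[0,-0.8,0],[0,0,0]],"dr":[[0,0,0],[0,0,0]],"jaw":[225,225]}'
python3 -m jog '{"travel":[[0,-0.5,0],[0,0,0]],"dr":[[0,0,0],[0,0,0]],"jaw":[225,225]}'

```

```text
time: 10.42
eef_pos: [0.4834, -0.2354, 0.0753]
tcp_rot: [0.694, 0.72, 0.0, -0.0]
contact_force: [-0.3, -0.7, -1.5]
opening: 0.181
time: 10.58
eef_pos: [0.4834, -0.2362, 0.0753]
tcp_rot: [0.694, 0.72, 0.0, -0.0]
contact_force: [-0.1, 0.5, -1.6]
opening: 0.18
time: 10.75
eef_pos: [0.4834, -0.237, 0.0753]
tcp_rot: [0.694, 0.72, 0.0, -0.0]
contact_force: [-0.4, 0.5, -0.6]
opening: 0.185
time: 10.92
eef_pos: [0.4833, -0.2371, 0.0753]
tcp_rot: [0.694, 0.72, 0.0, -0.0]
contact_force: [0.3, 1.2, -1.5]
opening: 0.18
```

```bash
python3 -m jog '{"travel":[[0,-0.5,0],[0,0,0]],"dr":[[0,0,0],[0,0,0]],"jaw":[225,225]}'
python3 -m jog '{"travel":[[0,-0.4,0],[0,0,0]],"dr":[[0,0,0],[0,0,0]],"jaw":[225,225]}'
```

```text
time: 11.08
eef_pos: [0.4834, -0.2374, 0.0753]
tcp_rot: [0.694, 0.72, 0.001, -0.001]
contact_force: [0.4, 2.6, -0.4]
opening: 0.18
time: 11.25
eef_pos: [0.4833, -0.2376, 0.0753]
tcp_rot: [0.694, 0.72, 0.001, -0.001]
contact_force: [0.9, 5.0, 1.1]
opening: 0.18
```

```bash
python3 -m jog '{"travel":[[0,1.2,0],[0,1.2,0],[0,1,0],[0,0,-1.2],[0,0,-0.8]],"dr":[[0,0,0],[0,0,0],[0,0,0],[0,0,0],[0,0,0]],"jaw":[225,225,225,225,225]}'
python3 -m jog '{"travel":[[0,0,0],[0,0,0],[0,0,0],[0,0,0]],"dr":[[0,0,0],[0,0,0],[0,0,0],[0,0,0]],"jaw":[190,190,190,190]}'
python3 - <<'E'
from h import *
s,im=snap('wrist','w4.png'); print(s['eef_pos'],s['opening'],s['contact_force'])
cv2.imwrite('pics/w4c.png',cv2.resize(im[150:400,200:440,::-1],None,fx=2.4,fy=2.4))
E
python3 -m jog '{"travel":[[0,0,0],[0,0,0],[0,0,0],[0,0,0],[0,0,0]],"dr":[[0,0,0],[0,0,0],[0,0,0],[0,0,0],[0,0,0]],"jaw":[203,208,212,230,230]}' 40
```

```text
time: 11.67
eef_pos: [0.4834, -0.2355, 0.0733]
tcp_rot: [0.694, 0.72, -0.0, 0.0]
contact_force: [-0.3, 0.3, -1.7]
opening: 0.181
time: 12.0
eef_pos: [0.4836, -0.2353, 0.0737]
tcp_rot: [0.694, 0.72, -0.0, 0.0]
contact_force: [0.8, 0.1, 0.0]
opening: 0.253
[ 0.4836268  -0.23531861  0.07365599] 0.2533623275984046 [0.79295207 0.13256328 0.04056291]
time: 12.47
eef_pos: [0.4834, -0.2352, 0.0736]
tcp_rot: [0.694, 0.72, -0.0, 0.0]
contact_force: [-0.2, 0.5, 2.1]
opening: 0.175
```

View pics/w4c.png

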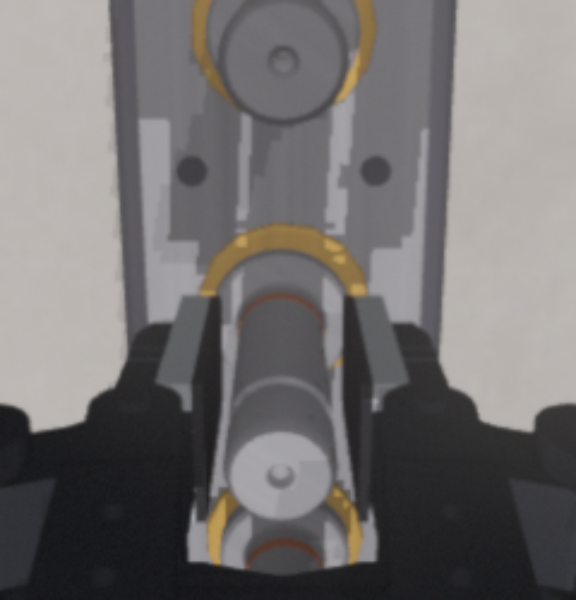

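```bash
python3 -m jog '{"travel":[[0,0,4],[0,0,12],[0,0,18],[0,0,18],[0,0,18]],"dr":[[0,0,0],[0,0,0],[0,0,0],[0,0,0],[0,0,0]],"jaw":[230,230,230,230,230]}'
python3 -m jog '{"travel":[[0,0,18],[0,0,18],[0,0,14],[0,0,0]],"dr":[[0,0,0],[0,0,0],[0,0,0],[0,0,0]],"jaw":[230,230,230,230]}'
python3 -m jog '{"travel":[[-0.5,12,0],[-0.9,25,0],[-1.1,32,0],[-1.2,33,0],[-1.2,33,0]],"dr":[[0,0,0],[0,0,0],[0,0,0],[0,0,0],[0,0,0]],"jaw":[230,230,230,230,230]}'
python3 -m jog '{"travel":[[-1.2,33,0],[-1.2,33,0],[-1.2,33,0],[-1.2,33,0],[-1.2,33,0]],"dr":[[0,0,0],[0,0,0],[0,0,0],[0,0,0],[0,0,0]],"jaw":[230,230,230,230,230]}'
python3 -m jog '{"travel":[[-1.1,32,0],[-1,18,0],[-0.5,6,0],[0,0,0],[0,0,0]],"dr":[[0,0,0],[0,0,0],[0,0,0],[0,0,0],[0,0,0]],"jaw":[230,230,230,230,230]}'
python3 -m jog '{"travel":[[0,0,-20],[0,0,-20],[0,0,-20],[0,0,0],[0,0,0]],"dr":[[0,0,0],[0,0,0],[0,0,0],[0,0,0],[0,0,0]],"jaw":[230,230,230,230,230]}'
python3 - <<'E'
from h import *
s,im=snap('wrist','w5.png'); print(s['eef_pos'],s['opening'],s['contact_force'])
cv2.imwrite('pics/w5c.png',cv2.resize(im[100:400,180:460,::-1],None,fx=2,fy=2))
_,t=snap('scene'); cv2.imwrite('pics/s5.png',t[:,:,::-1])
e=s['eef_pos']; a=proj('wrist',[(.4705,.1210,.055),(e[0],e[1],.115-.0736+e[2]),(e[0],e[1],.006+e[2]-.0166)],s);print(a)
E
```

```text
time: 12.88
eef_pos: [0.4832, -0.2348, 0.1444]
tcp_rot: [0.694, 0.72, 0.0, -0.0]
contact_force: [0.8, 0.3, -1.4]
opening: 0.173
time: 13.22
eef_pos: [0.4851, -0.2362, 0.1979]
tcp_rot: [0.694, 0.72, 0.001, 0.004]
contact_force: [0.1, -0.8, -0.4]
opening: 0.171
time: 13.63
eef_pos: [0.4769, -0.0976, 0.1914]
tcp_rot: [0.695, 0.719, -0.0, -0.002]
contact_force: [0.7, 0.4, -1.4]
opening: 0.176
time: 14.05
eef_pos: [0.4705, 0.0673, 0.1916]
tcp_rot: [0.694, 0.72, -0.001, -0.001]
contact_force: [0.4, 0.2, -1.1]
opening: 0.176
time: 14.47
eef_pos: [0.469, 0.1209, 0.1923]
tcp_rot: [0.694, 0.72, -0.001, -0.0]
contact_force: [-0.4, 0.1, -2.2]
opening: 0.173
time: 14.88
eef_pos: [0.4689, 0.1198, 0.1321]
tcp_rot: [0.695, 0.719, -0.001, -0.001]
contact_force: [-0.0, 0.5, -1.3]
opening: 0.179
[0.46892553 0.11980248 0.13212878] 0.17928607966551033 [-0.03190032  0.48285188 -1.27501414]
[[320.48395747 241.39953078]
 [317.66703642 346.38432572]
 [317.86210098 283.61167596]]
```

View pics/w5c.png

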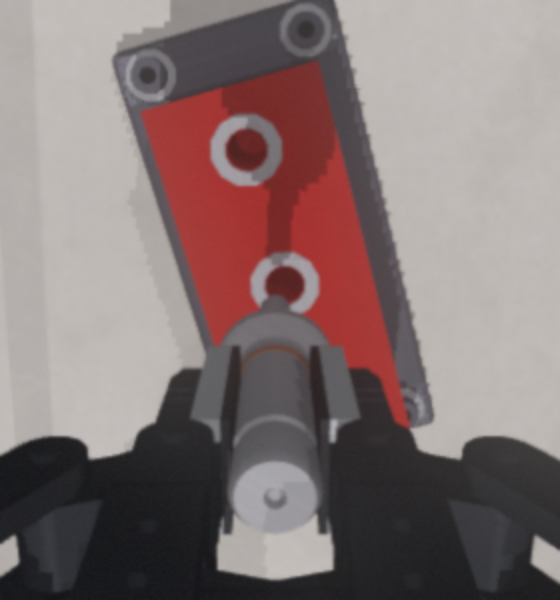

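```bash
python3 - <<'E'
from h import *
s=get_state();im=cv2.imread('pics/w5.png')
c=lambda x,y:(180+x/2-.25,100+y/2-.25)
z=s['eef_pos'][2];print(s['eef_pos'])
print('sock',onz('wrist',c(285,285),.055,s),onz('wrist',c(246,149.5),.055,s))
print('tip',onz('wrist',c(275,497),z+.0414,s))
# foot leading (+y) edge
for r in(.003,.0035,.0045):
  for zz in (z-.0166-.045,z-.0166-.040): print(r,proj('wrist',[(s['eef_pos'][0],s['eef_pos'][1]-.0007+r,zz)],s))
print('foot edge crop',c(274,296))
cv2.imwrite('pics/z.png',np.hstack([cv2.resize(im[210:290,280:360],None,fx=5,fy=5,interpolation=2),cv2.resize(cv2.imread('pics/s5.png')[215:295,195:275],None,fx=5,fy=5,interpolation=2)]))
E
```

```text
[0.47079517 0.12029264 0.13448538]
sock [0.47400998 0.12029248 0.055     ] [0.46011168 0.16383756 0.055     ]
tip [0.47046429 0.11957576 0.17588538]
0.003 [[317.56051455 246.76718951]]
0.003 [[317.58843445 249.25968383]]
0.0035 [[317.59064427 245.97562807]]
0.0035 [[317.61927887 248.45141226]]
0.0045 [[317.65101334 244.38958289]]
0.0045 [[317.68108281 246.83180317]]
foot edge crop (316.75, 247.75)
```

View pics/z.png

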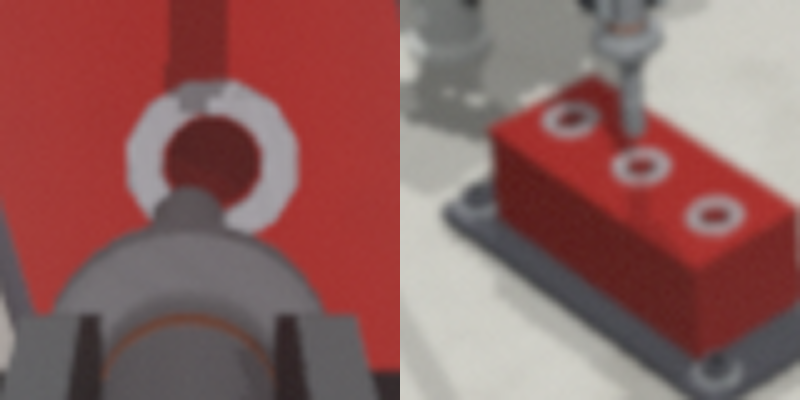

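```bash
python3 - <<'E'
from h import *
s,im=snap('wrist','w6.png'); print(s['eef_pos'],s['tcp_rot'],get_state()['eef_pos'])
z=s['eef_pos'][2]
print('scene sock',onz('scene',(242.8,248.0),.055),'foot',onz('scene',(241.5,241.3),z-.0616))
print('top sock prev .4711 .1224')
h=cv2.cvtColor(im,cv2.COLOR_RGB2HSV);red=((h[...,1]>150)&((h[...,0]<8)|(h[...,0]>172)))
dark=(red&(h[...,2]<130)).astype(np.uint8)
n,_,st,ce=cv2.connectedComponentsWithStats(dark)
for i in range(1,n):
  if 60<st[i,4]<2000: print(ce[i],st[i],onz('wrist',ce[i],.055,s))
print('foot proj',proj('wrist',[(s['eef_pos'][0],s['eef_pos'][1],z-.0616)],s))
cv2.imwrite('pics/z6.png',cv2.resize(im[150:360,260:380,::-1],None,fx=2.8,fy=2.8,interpolation=2))
E
```

```text
[0.47079517 0.12029264 0.13448538] [6.94623901e-01 7.19372541e-01 6.09224643e-04 6.42409759e-04] [0.47107558 0.12046784 0.13492735]
scene sock [0.47120635 0.12132963 0.055     ] foot [0.46936762 0.12055068 0.07288538]
top sock prev .4711 .1224
[300.80110497 173.8839779 ] [290 166  19  18 181] [0.45888769 0.16417691 0.055     ]
foot proj [[317.42192981 250.39619364]]
```

View pics/z6.png

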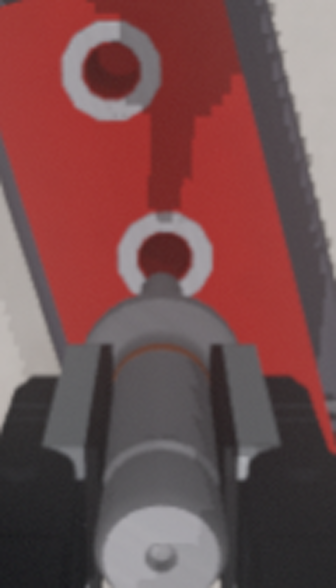

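```bash
python3 -m jog '{"travel":[[0.3,1.3,-5],[0,0,-7],[0,0,-5],[0,0,0],[0,0,0]],"dr":[[0,0,0],[0,0,0],[0,0,0],[0,0,0],[0,0,0]],"jaw":[230,230,230,230,230]}'
python3 -m jog '{"travel":[[0,0,-3],[0,0,-3],[0,0,0]],"dr":[[0,0,0],[0,0,0],[0,0,0]],"jaw":[230,230,230]}'
```

```text
time: 15.45
eef_pos: [0.4696, 0.1223, 0.1156]
tcp_rot: [0.694, 0.72, -0.001, -0.001]
contact_force: [-0.8, -0.9, -1.9]
opening: 0.173
time: 15.7
eef_pos: [0.4701, 0.1222, 0.1098]
tcp_rot: [0.694, 0.72, -0.0, 0.0]
contact_force: [0.7, 0.1, -2.0]
opening: 0.179
```

```bash
python3 -m jog '{"travel":[[0,0,-5],[0,0,-5],[0,0,0]],"dr":[[0,0,0],[0,0,0],[0,0,0]],"jaw":[230,230,230]}'
python3 -m jog '{"travel":[[0,0,-6],[0,0,-6],[0,0,0]],"dr":[[0,0,0],[0,0,0],[0,0,0]],"jaw":[230,230,230]}'
```

```text
time: 15.95
eef_pos: [0.47, 0.1221, 0.0993]
tcp_rot: [0.694, 0.72, -0.0, 0.0]
contact_force: [1.2, -0.7, -1.9]
opening: 0.173
time: 16.2
eef_pos: [0.47, 0.1221, 0.0871]
tcp_rot: [0.694, 0.72, -0.0, 0.0]
contact_force: [2.0, -0.3, -1.8]
opening: 0.171
```

```bash
python3 -m jog '{"travel":[[0.6,0,-5],[0,0,-5],[0,0,-2],[0,0,0]],"dr":[[0,0,0],[0,0,0],[0,0,0],[0,0,0]],"jaw":[230,230,230,230]}'
python3 -m jog '{"travel":[[0,0,-1.5],[0,0,0]],"dr":[[0,0,0],[0,0,0]],"jaw":[230,230]}'
python3 -m jog '{"travel":[[0,0,-1],[0,0,0]],"dr":[[0,0,0],[0,0,0]],"jaw":[230,230]}'
```

```text
time: 16.53
eef_pos: [0.4703, 0.1222, 0.0755]
tcp_rot: [0.694, 0.72, -0.001, -0.0]
contact_force: [0.6, -0.5, -0.7]
opening: 0.172
time: 16.7
eef_pos: [0.4705, 0.1223, 0.0746]
tcp_rot: [0.694, 0.72, -0.0, -0.0]
contact_force: [-0.5, -0.4, -1.3]
opening: 0.173
time: 16.87
eef_pos: [0.4706, 0.1223, 0.0737]
tcp_rot: [0.694, 0.72, -0.0, -0.0]
contact_force: [0.1, -0.7, -1.7]
opening: 0.172
```

```bash
python3 -m jog '{"travel":[[0,0,-1],[0,0,0]],"dr":[[0,0,0],[0,0,0]],"jaw":[230,230]}'
python3 -m jog '{"travel":[[0,0,-0.8],[0,0,0]],"dr":[[0,0,0],[0,0,0]],"jaw":[230,230]}'
python3 -m jog '{"travel":[[0,0,-0.6],[0,0,0]],"dr":[[0,0,0],[0,0,0]],"jaw":[230,230]}'
```

```text
time: 17.03
eef_pos: [0.4707, 0.1223, 0.0727]
tcp_rot: [0.694, 0.72, -0.0, -0.0]
contact_force: [-0.3, -0.2, -2.7]
opening: 0.174
time: 17.2
eef_pos: [0.4707, 0.1223, 0.0719]
tcp_rot: [0.694, 0.72, -0.0, -0.0]
contact_force: [0.1, 0.4, -1.3]
opening: 0.175
time: 17.37
eef_pos: [0.4709, 0.1223, 0.0716]
tcp_rot: [0.694, 0.72, 0.0, 0.0]
contact_force: [-0.2, -0.5, 0.0]
opening: 0.176
```

```bash
python3 -m jog '{"travel":[[0,0,-0.6],[0,0,0],[0,0,0]],"dr":[[0,0,0],[0,0,0],[0,0,0]],"jaw":[230,230,230]}'
python3 -m jog '{"travel":[[0,0,0],[0,0,0],[0,0,0],[0,0,0],[0,0,0]],"dr":[[0,0,0],[0,0,0],[0,0,0],[0,0,0],[0,0,0]],"jaw":[200,190,150,100,60]}' 20
python3 -m jog '{"travel":[[0,0,10],[0,0,30],[0,0,38],[0,0,38],[0,0,30]],"dr":[[0,0,0],[0,0,0],[0,0,0],[0,0,0],[0,0,0]],"jaw":[60,60,60,60,60]}'
python3 -m jog '{"travel":[[0,-40,0],[0,-40,0],[0,-40,0],[0,0,0],[0,0,0]],"dr":[[0,0,0],[0,0,0],[0,0,0],[0,0,0],[0,0,0]],"jaw":[60,60,60,60,60]}'
python3 - <<'E'
from h import *
_,t=snap('scene');_,u=snap('top'); s=get_state();print(s['eef_pos'],s['contact_force'])
o=np.vstack([np.hstack([cv2.resize(t[180:300,180:330],None,fx=2.6,fy=2.6),cv2.resize(t[300:420,280:430],None,fx=2.6,fy=2.6)]),cv2.resize(u[160:300,170:480],(780,280))])
cv2.imwrite('pics/end.png',o[:,:,::-1]);print(o.shape)
E
```

```text
time: 17.62
eef_pos: [0.4709, 0.1223, 0.0715]
tcp_rot: [0.694, 0.72, -0.0, -0.0]
contact_force: [-2.7, 0.7, 5.2]
opening: 0.176
time: 18.03
eef_pos: [0.4707, 0.1223, 0.0706]
tcp_rot: [0.694, 0.72, -0.0, -0.0]
contact_force: [-0.6, -0.2, 0.1]
opening: 0.668
time: 18.45
eef_pos: [0.4714, 0.1224, 0.2207]
tcp_rot: [0.694, 0.72, 0.001, 0.001]
contact_force: [1.1, 0.2, -0.0]
opening: 0.764
time: 18.87
eef_pos: [0.4709, 0.0004, 0.2177]
tcp_rot: [0.696, 0.718, 0.0, 0.0]
contact_force: [-0.5, 1.1, 0.7]
opening: 0.766
[0.47073149 0.00246262 0.2172056 ] [-0.04611349 -0.24169435  0.05980903]
(592, 780, 3)
```

View pics/end.png

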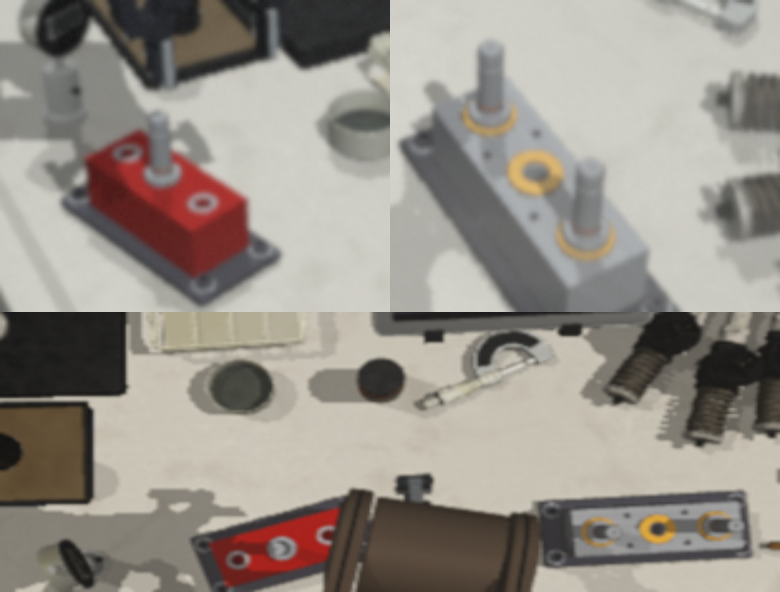

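The picture shows the plunger upright in the red stand's middle socket with its collar on the top face (about (160,175)). The other two are seated in the block at (490,110) and (585,235), the middle bore is empty, and the bystanders have not moved.

```bash
python3 -c "
from plant import *
print(sign_off())"
```

```text
the job is handed in; nothing more can be done
None
```

The middle plunger is the worn one. It now stands upright and fully down in the middle socket of the no-go stand, and the job is handed in at about 19 s of robot time.

- **Rocking, left then right:** The left-hand plunger gave about 1 mm each way, so it is sound. The middle one gave about 3.1 mm each way. I did not test the third, because the middle one was already clear.
- **Side forces:** I aimed for 4 N, but readings peaked at about 5.5 N on the sound plunger and 5.0 N on the worn one. At three times leverage that puts about 16.5 N on the bore, under the 20 N that scores it.
- **Placing:** I gripped the worn plunger again upright, drew it out and lowered it until the collar met the stand's top face, pressing with about 5 N at most. I then opened the jaws and moved clear.
- **Last pictures:** The collar sits flat on the stand, the two other plungers are seated in their bores, and the middle bore is empty. No surrounding item looks moved, and the robot is touching nothing.
- **A disagreement:** My first close look at the stand put the socket about 3 mm off, because the arm was still settling. A second look, once it was still, agreed with the other cameras to about 1 mm, and I used that.

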